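# Fold over and snap shut a row of tube lids in a cooling block

## Task

The five blue tubes in the cooling block stand with their lids up. Run your fingertips along the row, starting at the end tube whose lid hinge is on its outer side, so that the lids fold over one after another, and press them gently with the fingertips until every lid lies fully shut. Do not pick up or shove the block, and leave the orange tubes, the bottle and the tip box where they are.

Things in the scene. Friction and masses are not known exactly. Their poses are not given: they have to be found in the camera images.
- cooling_block: bare aluminium cooling block, 98 x 164 x 60 mm, about 2.1 kg, standing loose on the bench at any yaw; origin at the centre of its underside, z up, y along its 164 mm side. It has 3 rows of 5 wells, 32 mm apart both ways. The edge row at its local x = -32 mm holds the five blue 5 ml tubes to be shut; the middle row is empty; the other edge row (x = +32 mm) holds two loose shut orange tubes
- tube1 (a point): centre of the mouth of the first blue tube, at its rim, 66 mm above the bench. Each tube is 19 mm across at the rim, which stands 6 mm above the block's top. Its lid hangs on a hinge 12 mm from the tube's centre on the side away from tube 5 (the block's -y side), at rim height, the hinge line lying across the row
- tube5 (a point): the same for the fifth tube, 128 mm from the first; the five tubes stand in a straight line 32 mm apart, tube1 first, along the block's +y, and all their lids fold over in the direction from tube1 to tube5
- lid1 (a joint): hinge angle of the snap lid of tube 1: 0 shut flat on the rim, 1.57 standing upright, at the start 1.25 to 1.85; a stiff plastic hinge (about 0.8 N at the lid's tip) that stays where it is left. The lid is a disc 20 mm across and 3.5 mm thick with a thumb tab, reaching 26 mm from its hinge; when shut its top is 69.5 mm above the bench (3.5 mm above the rim)
- lid2 (a joint): hinge angle of the snap lid of tube 2: 0 shut flat on the rim, 1.57 standing upright, at the start 1.25 to 1.85; a stiff plastic hinge (about 0.8 N at the lid's tip) that stays where it is left. Same lid as tube 1's
- lid3 (a joint): hinge angle of the snap lid of tube 3: 0 shut flat on the rim, 1.57 standing upright, at the start 1.25 to 1.85; a stiff plastic hinge (about 0.8 N at the lid's tip) that stays where it is left. Same lid as tube 1's
- lid4 (a joint): hinge angle of the snap lid of tube 4: 0 shut flat on the rim, 1.57 standing upright, at the start 1.25 to 1.85; a stiff plastic hinge (about 0.8 N at the lid's tip) that stays where it is left. Same lid as tube 1's
- lid5 (a joint): hinge angle of the snap lid of tube 5: 0 shut flat on the rim, 1.57 standing upright, at the start 1.25 to 1.85; a stiff plastic hinge (about 0.8 N at the lid's tip) that stays where it is left. Same lid as tube 1's
- shut_tube_a_top (a point): top centre of a loose, shut orange tube standing in the block's other edge row (20 mm across, its top 9.5 mm above the block); leave it standing there
- shut_tube_b_top (a point): the same for the other orange tube
- bottle: amber reagent bottle with a red cap, 58 mm across, 105 mm tall, standing on the bench beside the block; origin at the centre of its underside; a bystander
- tip_box: shut tip box, red below and pink above, 85 x 120 x 75 mm, standing on the bench beside the block; origin at the centre of its underside; a bystander

How it is judged:
On the way, in this order (a step that is already met when the one before it is completed fails the run):
1. the first lid is folded over while the last three still stand up (value of joint lid1 below 0.9 rad and value of joint each of lid3, lid4, lid5 above 0.9 rad), for 0.05 s.
2. the first three lids are folded over while the last one still stands up (value of joint each of lid1, lid2, lid3 below 0.9 rad and value of joint lid5 above 0.9 rad), for 0.05 s.
3. all five lids are folded over (value of joint each of lid1, lid2, lid3, lid4, lid5 below 0.9 rad), for 0.05 s.
At the end, for the whole second after the job is handed in: every one of the five lids is shut to within 0.12 rad (its tip within 3 mm of lying flat); the block is level, at rest and within 20 mm of where it stood; the orange tubes are still down in their wells (raised by less than 8 mm); bottle and tip box are within 20 mm of their places (value of joint each of lid1, lid2, lid3, lid4, lid5 below 0.12 rad and distance of each of cooling_block, bottle, tip_box from where it was at the start of the episode below 0.02 m and angle between cooling_block's own z axis and vertical below 0.05 rad and linear speed of cooling_block below 0.01 m/s and z of each of shut_tube_a_top, shut_tube_b_top in the frame of cooling_block below 0.0775 m); the robot touches nothing.
It fails at once if the block is shoved, carried or tipped (20 mm, 0.15 rad) (not (distance of cooling_block from where it was at the start of the episode below 0.02 m) or angle between cooling_block's own z axis and vertical above 0.15 rad).
It fails at once if the block is lifted off the bench (8 mm) (height (world z) of cooling_block above 0.008 m).
It fails at once if an orange tube is pulled up out of its well (8 mm) (not (z of shut_tube_a_top in the frame of cooling_block below 0.0775 m) or not (z of shut_tube_b_top in the frame of cooling_block below 0.0775 m)).
It fails at once if the fingers press on the tubes or block with more than 45 N (contact force between the fingers and cooling_block above 45 N).
It fails at once if the bottle or the tip box is displaced by 20 mm (not (distance of bottle from where it was at the start of the episode below 0.02 m) or not (distance of tip_box from where it was at the start of the episode below 0.02 m)).
It also fails if it takes over 54 s, if anything falls off the work surface, if the arm or the gripper's body presses on something with over 40 N, if the wrist force passes 120 N, or if a joint passes its speed limit or range.

## Robot

A 7-joint arm with a two-finger parallel gripper is mounted at the origin on the work surface. World frame = base frame: x ahead of the robot, y to its left, z up, the work surface at z = 0. Lengths are in m, angles in rad, forces in N, time in s.
With the tool pointing down it reaches from about 0.4 to 0.85 m from the base axis. Payload 10.4 kg.
Tool frame: the origin (TCP) lies on the centre line of the jaws, within the pads' length; the fingertips stand 22 mm ahead of it and the grasp point (between the pads) lies 3 mm ahead of it; z points along the fingers, y is the direction in which the jaws open and shut (so a half turn about z gives the same grasp; the last joint's range is limited). The gripper opens to 85 mm and grips with 20 to 120 N. Pads are 22 mm wide; open, the fingers measure 114 mm over their backs; the gripper's body (76 mm by 85 mm) begins 54 mm behind the grasp point. The pads swing forward as they close: fully open they stand 13 mm farther back than shut.
Start: joints at [-1.235, 0.332, -0.065, 1.46, 0.022, 1.35, -0.088], TCP at [0.219, 0.585, 0.253] pointing down, gripper open.
Joint ranges: [-2.6, 2.6], [-0.5, 2.12], [-1.47, 1.34], [0.16, 2.42], [-1.27, 4.41], [0.06, 2.06], [-2.6, 2.6]. Speed limits (rad/s): [2.22, 2.22, 2.79, 2.79, 3.14, 3.14, 3.14].

## Interface

Orientations are given as a unit quaternion [x, y, z, w].
In Python, from workcell import manip gives the robot as it stands. The module is installed in compiled form; this text tells all that it offers.
- The arm moves only by the shell command python3 -m crank 'ROWS' [FORCE]. ROWS is JSON, a list of rows, each a list of 3 entries, a list of its own where there are three numbers: the opening, from -1 (shut) to 1 (fully open), then the shift along the tool's x, y, z normalised to -1 to 1, where 1 is 80 mm, then the turn, a rotation vector about the tool's x, y, z normalised to -1 to 1, where 1 is pi/4 rad. In form: [[jaw, [tx, ty, tz], [ax, ay, az]], ...]. A call has exactly 5 rows; each row shifts and turns the commanded pose from where the row before left it, along the tool's axes as they then stand; what a row does not reach is not made up. A row lasts 1/10 s, in which the tool goes at most 50 mm and 8.59 degrees, less where a joint would pass 70% of its speed; a pose out of reach is approached as far as the arm can. A call with a number of a shift or a turn outside -1 to 1 is refused whole. A call with a gripper value outside its range is refused whole. The fingers move at their own pace and stop on an object; FORCE is the grip in N (left out, the last holds). Time passes only in rows, so rows that do not move let the fingers close, or fill a call up. It gives the time, the measured TCP pose, the force and the opening at its end, in the units of the state.
- manip.get_obs(): the state, without advancing time (a new reading comes with each control period).
- manip.camera(name): name is "side" or "top" or "wrist"; returns the picture (420x560x3 uint8, blue, green, red); there is no depth.
- manip.camera_info(name): a dict with "K" (3x3 intrinsics, pixels), "camera_from_world" (4x4, takes a point from world to camera coordinates); the wrist camera has in their place "mount" (4x4, takes a point from camera to tool coordinates, whose origin is the TCP and whose axes are the flange's). Camera axes: x right, y down, z forward; pixel columns grow to the right and rows downward; lengths in m; the calibration is good to about 2 mm. A picture is of the moment at which its call begins: read the wrist's pose just before it. camera_info takes no time and is no camera call.
- manip.hand_in(): hands the job in, once; it reports no verdict.
The state is a dict: "clock": time; "joint_pos": joint angles; "joint_velocities": joint speeds; "tau": joint torques, N m; "position": TCP position; "ee_rot": TCP orientation; "ft_force": force on the tool from outside, world axes, zero at the start; "torque": the same for the moment, N m; "grip_width": opening from 0.0 (shut) to 1.0 (fully open).
Only numpy, scipy, OpenCV 4.12 (cv2) and the standard library are available. Lean on these libraries where they do the work, as an engineer would, in place of code of your own. Each camera call takes 0.05 s, during which the arm holds its last target.

## Working session

There is one attempt and no reset: what is moved stays moved. The work goes in short steps, Python scripts to look and compute and a shell command to move; the robot and the scene stay as the last step left them, time stands still between calls to the robot, and variables do not carry over. Pictures are saved under pics/ and viewed, and the job is handed in when it is done.

```bash
mkdir -p pics; python3 - <<'E'
from workcell import manip
import cv2
o=manip.get_obs()
print({k:(v if not hasattr(v,'round') else v) for k,v in o.items()})
for n in ['top','side','wrist']:
    im=manip.camera(n); cv2.imwrite(f'pics/{n}0.png',im)
    print(n,manip.camera_info(n))
E
```

```text
{'clock': 0.0, 'joint_pos': array([-1.23456294,  0.33286013, -0.06468654,  1.46097261,  0.02160599,
        1.34992291, -0.08849993]), 'joint_velocities': array([ 0.00069575,  0.00141798, -0.00076983,  0.00169245,  0.00165248,
       -0.00050947,  0.00155168]), 'tau': array([-8.44257102e-04, -6.25435925e+01,  4.88160679e-02, -3.91614640e+01,
        1.61323103e-02,  9.49183741e-03, -3.43155136e-05]), 'position': array([0.21937506, 0.58484494, 0.25250829]), 'ee_rot': array([ 1.78450539e-01,  9.83948610e-01, -7.28020164e-04, -9.09417048e-05]), 'ft_force': array([-0.85220376,  0.5183232 , -0.67946352]), 'torque': array([ 0.00540183,  0.02585321, -0.03005868]), 'grip_width': 0.9972364565403125}
top {'K': array([[491.6941939 ,   0.        , 287.16240135],
       [  0.        , 491.6941939 , 210.73527041],
       [  0.        ,   0.        ,   1.        ]]), 'camera_from_world': array([[-4.94815508e-04, -9.99980790e-01,  6.17858436e-03,
        -2.57324902e-02],
       [-9.90576077e-01, -3.56092912e-04, -1.36963166e-01,
         5.66821035e-01],
       [ 1.36962735e-01, -6.18812935e-03, -9
[... 378 characters left out ...]
     [-0.3746833 , -0.37247679, -0.84904268,  0.27624888],
       [ 0.60403751,  0.59666926, -0.52832233,  0.78971934],
       [ 0.        ,  0.        ,  0.        ,  1.        ]])}
wrist {'K': array([[292.45302847,   0.        , 276.37538961],
       [  0.        , 292.45302847, 207.67700669],
       [  0.        ,   0.        ,   1.        ]]), 'mount': array([[ 2.74582795e-04, -9.64125812e-01, -2.65445555e-01,
         6.70089085e-02],
       [ 9.99999921e-01,  3.41175740e-04, -2.04763513e-04,
         1.37065047e-03],
       [ 2.87981372e-04, -2.65445478e-01,  9.64125830e-01,
        -1.21567584e-01],
       [ 0.00000000e+00,  0.00000000e+00,  0.00000000e+00,
         1.00000000e+00]])}
```

View pics/top0.png

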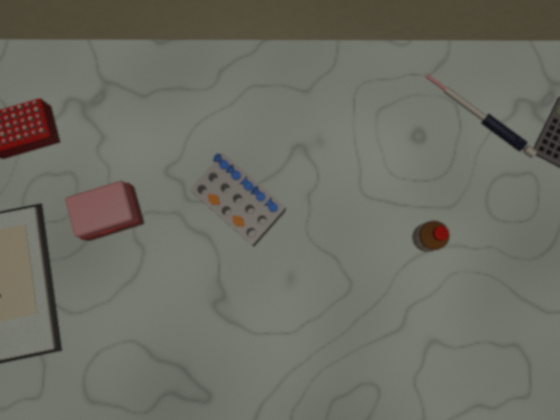

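View pics/side0.png

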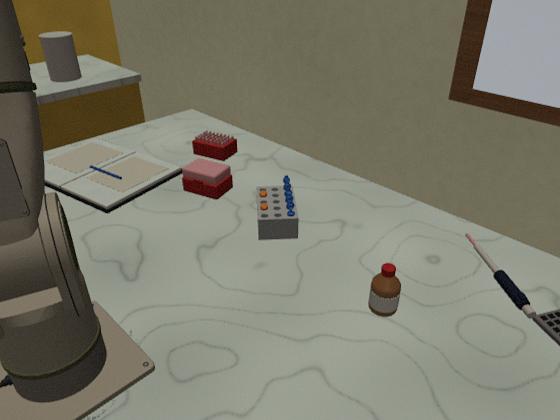

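View pics/wrist0.png

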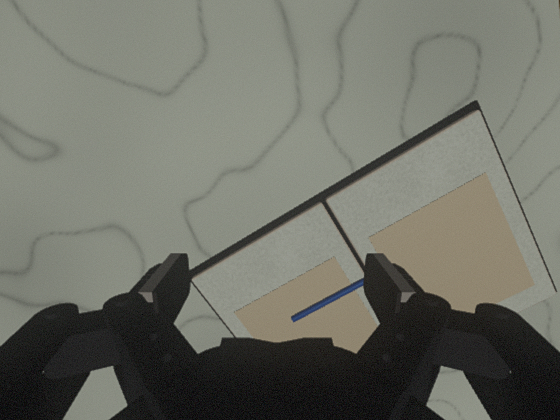

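```bash
python3 - <<'E'
import cv2,numpy as np
t=cv2.imread('pics/top0.png')[135:260,180:300]; s=cv2.imread('pics/side0.png')[165:250,240:320]
a=cv2.resize(t,None,fx=4.6,fy=4.6,interpolation=cv2.INTER_CUBIC); b=cv2.resize(s,None,fx=6,fy=6,interpolation=cv2.INTER_CUBIC)
cv2.imwrite('pics/tz.png',cv2.convertScaleAbs(a,alpha=1.5)); cv2.imwrite('pics/sz.png',cv2.convertScaleAbs(b,alpha=1.5))
E
```

```text
(no output)
```

View pics/tz.png

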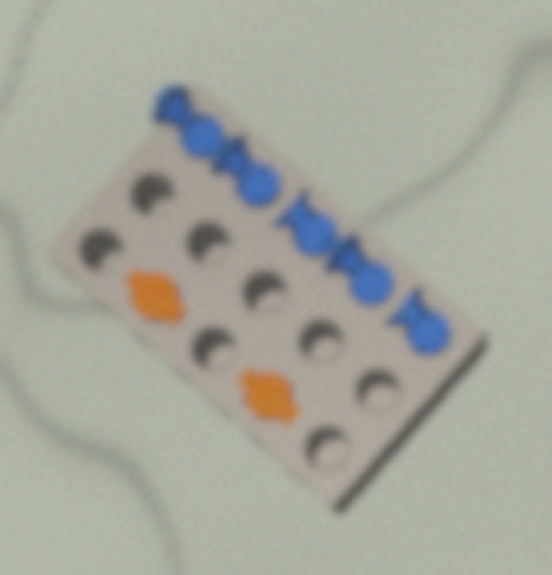

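View pics/sz.png

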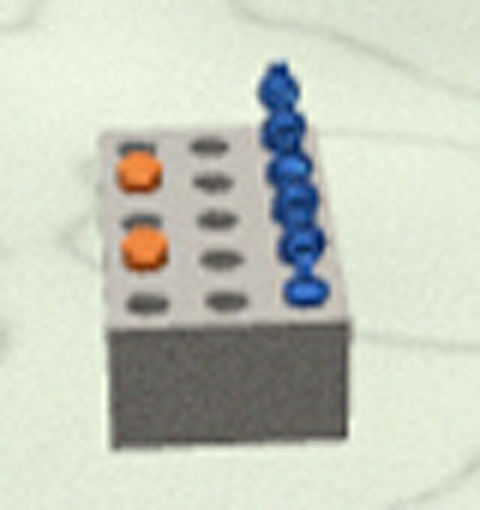

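```bash
cat > h.py <<'E'
import cv2,numpy as np
from workcell import manip
def ray(n,uv):
    ci=manip.camera_info(n);K=ci['K']
    if n=='wrist':
        from scipy.spatial.transform import Rotation as R
        o=manip.get_obs();T=np.eye(4);T[:3,:3]=R.from_quat(o['ee_rot']).as_matrix();T[:3,3]=o['position'];C=T@ci['mount']
    else: C=np.linalg.inv(ci['camera_from_world'])
    d=C[:3,:3]@np.linalg.inv(K)@np.array([*uv,1.]);return C[:3,3],d
def onz(n,uv,z):
    c,d=ray(n,uv);return c+d*(z-c[2])/d[2]
def px(n,p):
    ci=manip.camera_info(n);q=ci['camera_from_world']@np.array([*p,1.]);v=ci['K']@q[:3];return v[:2]/v[2]
E
python3 - <<'E'
from h import *
t=cv2.imread('pics/top0.png')
Z=lambda u,v:(180+(u+.5)/4.6-.5,135+(v+.5)/4.6-.5)
P=[onz('top',Z(*p),.066) for p in [(203,137),(258,184),(315,233),(371,283),(430,332)]]
print(np.round(P,4))
m=[onz('top',Z(*p),.060) for p in [(152,193),(209,243),(265,291),(322,341),(379,389)]]
print('mid',np.round(m,4))
S=lambda u,v:(240+(u+.5)/6-.5,165+(v+.5)/6-.5)
print('side',np.round([onz('side',S(*p),.060) for p in [(208,146),(213,182),(217,219),(222,259),(227,300)]],4), onz('side',S(306,291),.066))
P=np.array(P);d=(P[4]-P[0]);print(np.linalg.norm(d),np.degrees(np.arctan2(d[1],d[0])))
for n in['top','side']:print(n,[np.round(px(n,p),1) for p in P])
E
```

```text
[[0.654  0.0977 0.066 ]
 [0.6338 0.0742 0.066 ]
 [0.6128 0.0499 0.066 ]
 [0.5915 0.0263 0.066 ]
 [0.5708 0.0015 0.066 ]]
mid [[0.6311 0.1196 0.06  ]
 [0.6096 0.0951 0.06  ]
 [0.5891 0.0712 0.06  ]
 [0.5678 0.047  0.06  ]
 [0.5475 0.0229 0.06  ]]
side [[0.6312 0.1211 0.06  ]
 [0.6104 0.0966 0.06  ]
 [0.5896 0.0729 0.06  ]
 [0.5683 0.0483 0.06  ]
 [0.5476 0.0243 0.06  ]] [ 5.68133866e-01 -1.98693245e-04  6.60000000e-02]
0.127264170262512 -130.87034060006437
top [array([223.7, 164.4]), array([235.7, 174.6]), array([248.1, 185.3]), array([260.3, 196.1]), array([273.1, 206.8])]
side [array([286.5, 187. ]), array([287.5, 192.8]), array([288.6, 199. ]), array([289.4, 205.5]), array([290.8, 212.4])]
```

```bash
python3 -m crank '[[-1,[0,0,0],[0,0,0.151]],[-1,[0,0,0],[0,0,0.15]],[-1,[0,0,0],[0,0,0.15]],[-1,[0,0,0],[0,0,0]],[-1,[0,0,0],[0,0,0]]]' 20
cat >> h.py <<'E'
T1=np.array([.6547,.0985]);T5=np.array([.5712,.002]);D=(T5-T1)/np.linalg.norm(T5-T1)
def st():
    from scipy.spatial.transform import Rotation as R
    o=manip.get_obs();M=R.from_quat(o['ee_rot']).as_matrix();e=o['position'][:2]-T1
    N=np.array([D[1],-D[0]])
    print('t',round(o['clock'],2),'pos',np.round(o['position'],4),'tip z',round(o['position'][2]-.022,4),'along',round(e@D,4),'off(block x)',round(e@N,4),'F',np.round(o['ft_force'],1),'g',round(o['grip_width'],3),'ydeg',round(np.degrees(np.arctan2(M[1,1],M[0,1])),2),'z',np.round(M[:,2],3), 'q7',np.round(o['joint_pos'],2))
E
python3 -c "from h import *;st();print(np.degrees(np.arctan2(-D[1],-D[0])))"
```

```text
clock: 0.65
position: [0.2193, 0.5852, 0.2531]
ee_rot: [0.347, 0.938, -0.0, 0.0]
ft_force: [-0.1, 0.2, 0.6]
grip_width: 0.145
t 0.65 pos [0.2193 0.5852 0.2531] tip z 0.2311 along -0.0832 off(block x) 0.6477 F [-0.1  0.2  0.6] g 0.145 ydeg 49.36 z [-0. -0. -1.] q7 [-1.27  0.33 -0.02  1.46  0.01  1.35 -0.43]
49.130856233276454
```

```bash
python3 -m crank '[[-1,[-0.6,0,0],[0,0,0]],[-1,[-0.6,0,0],[0,0,0]],[-1,[-0.6,0,0],[0,0,0]],[-1,[-0.6,0,0],[0,0,0]],[-1,[-0.6,0,0],[0,0,0]]]'
python3 -c "from h import *;st()"
```

```text
clock: 1.15
position: [0.4022, 0.4267, 0.2535]
ee_rot: [0.347, 0.938, 0.0, 0.0]
ft_force: [0.9, 1.2, -0.0]
grip_width: 0.0
t 1.15 pos [0.4022 0.4267 0.2535] tip z 0.2315 along -0.083 off(block x) 0.4057 F [ 0.9  1.2 -0. ] g 0.0 ydeg 49.34 z [ 0.  0. -1.] q7 [-0.98  0.24  0.11  1.58 -0.03  1.32 -0.01]
```

```bash
python3 -m crank '[[-1,[-0.6,0,0],[0,0,0]],[-1,[-0.6,0,0],[0,0,0]],[-1,[-0.6,0,0],[0,0,0]],[-1,[-0.6,0,0],[0,0,0]],[-1,[-0.6,0,0],[0,0,0]]]'
python3 -c "from h import *;st()"
```

```text
clock: 1.65
position: [0.5837, 0.2698, 0.2534]
ee_rot: [0.347, 0.938, 0.0, 0.0]
ft_force: [0.5, 0.8, -0.0]
grip_width: 0.001
t 1.65 pos [0.5837 0.2698 0.2534] tip z 0.2314 along -0.0831 off(block x) 0.1658 F [ 0.5  0.8 -0. ] g 0.001 ydeg 49.36 z [ 0.  0. -1.] q7 [-0.69  0.37  0.24  1.42 -0.09  1.36  0.42]
```

```bash
python3 -m crank '[[-1,[-0.6,0,0],[0,0,0]],[-1,[-0.6,0,0],[0,0,0]],[-1,[-0.5,0,0],[0,0,0]],[-1,[0,0,0],[0,0,0]],[-1,[0,0,0],[0,0,0]]]'
python3 -c "from h import *;st()"
```

```text
clock: 2.15
position: [0.6859, 0.1811, 0.2526]
ee_rot: [0.349, 0.937, -0.0, -0.0]
ft_force: [0.1, 1.5, 1.1]
grip_width: -0.002
t 2.15 pos [0.6859 0.1811 0.2526] tip z 0.2306 along -0.0829 off(block x) 0.0305 F [0.1 1.5 1.1] g -0.002 ydeg 49.18 z [-0.001 -0.    -1.   ] q7 [-0.51  0.53  0.29  1.21 -0.15  1.42  0.62]
```

```bash
python3 -m crank '[[-1,[-0.381,-0.35,0],[0,0,0]],[-1,[0,0,0.4],[0,0,0]],[-1,[0,0,0.4],[0,0,0]],[-1,[0,0,0.2],[0,0,0]],[-1,[0,0,0],[0,0,0]]]'
python3 - <<'E'
from h import *
st()
for n in ['top','side','wrist']:
    im=manip.camera(n)
    if n=='top': im=cv2.resize(im[110:260,150:320],None,fx=4,fy=4)
    if n=='side': im=cv2.resize(im[110:250,220:380],None,fx=4,fy=4)
    cv2.imwrite(f'pics/{n}1.png',im)
E
```

```text
clock: 2.65
position: [0.6884, 0.1425, 0.1709]
ee_rot: [0.348, 0.938, -0.001, -0.002]
ft_force: [-0.4, 0.3, 0.0]
grip_width: -0.006
t 2.65 pos [0.6884 0.1425 0.1709] tip z 0.1489 along -0.0553 off(block x) 0.0033 F [-0.4  0.3  0. ] g -0.006 ydeg 49.31 z [-0.004 -0.    -1.   ] q7 [-0.46  0.56  0.29  1.34 -0.16  1.27  0.69]
```

View pics/side1.png

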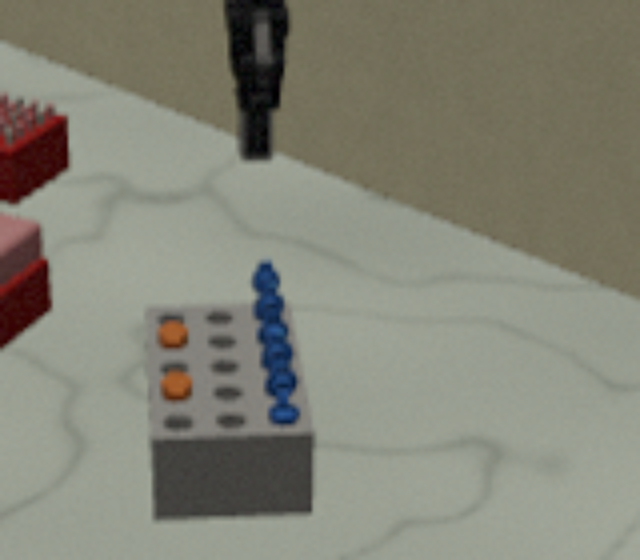

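View pics/wrist1.png

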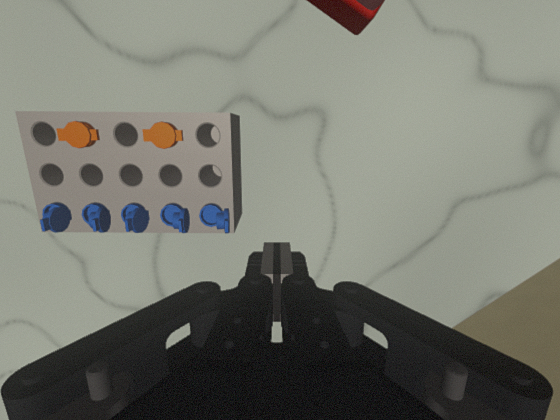

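View pics/top1.png

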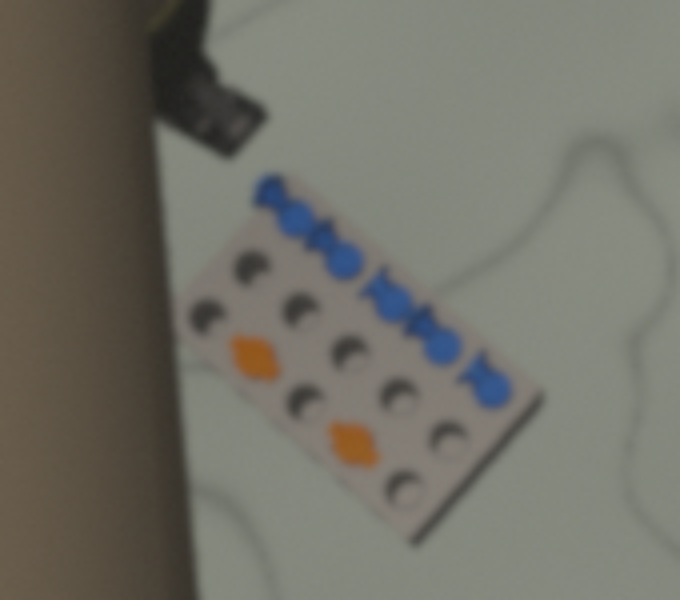

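```bash
python3 - <<'E'
from h import *
p=manip.get_obs()['position']
for z in (.136,.149,.162): print(z,px('side',[p[0],p[1],z]))
print(px('side',[p[0],p[1],.189]))
N=np.array([D[1],-D[0]])
for u in [(51,175),(91,175),(131,175),(170,175),(210,175)]:
    q=onz('wrist',u,.06)[:2]-T1;print(np.round([q@D,q@N],4))
E
```

```text
0.136 [284.4020339  153.81946107]
0.149 [284.41307707 149.36825151]
0.162 [284.424246   144.86634667]
[284.44785434 135.35044596]
[0.1254 0.0307]
[0.0929 0.0307]
[0.0604 0.0308]
[0.0286 0.0308]
[-0.0039  0.0309]
```

```bash
python3 -m crank '[[-1,[-0.04,0,0.4],[0,0,0]],[-1,[0,0,0.4],[0,0,0]],[-1,[0,0,0.11],[0,0,0]],[-1,[0,0,0],[0,0,0]],[-1,[0,0,0],[0,0,0]]]'
python3 -c "from h import *;st()"
```

```text
clock: 3.3
position: [0.6937, 0.1394, 0.1028]
ee_rot: [0.349, 0.937, 0.001, 0.001]
ft_force: [0.4, 0.1, -0.0]
grip_width: -0.002
t 3.3 pos [0.6937 0.1394 0.1028] tip z 0.0808 along -0.0564 off(block x) -0.0027 F [ 0.4  0.1 -0. ] g -0.002 ydeg 49.17 z [ 0.003  0.001 -1.   ] q7 [-0.45  0.63  0.27  1.39 -0.18  1.14  0.71]
```

```bash
python3 -m crank '[[-1,[0.02,-0.1,0.05],[0,0,0]],[-1,[0,-0.1,0],[0,0,0]],[-1,[0,-0.1,0],[0,0,0]],[-1,[0,-0.1,0],[0,0,0]],[-1,[0,-0.1,0],[0,0,0]]]'
python3 -c "from h import *;st()"
```

```text
clock: 3.8
position: [0.665, 0.1095, 0.097]
ee_rot: [0.349, 0.937, 0.0, 0.0]
ft_force: [2.0, 2.0, 1.2]
grip_width: 0.002
t 3.8 pos [0.665  0.1095 0.097 ] tip z 0.075 along -0.015 off(block x) -0.0006 F [2.  2.  1.2] g 0.002 ydeg 49.14 z [ 0.001  0.001 -1.   ] q7 [-0.43  0.56  0.28  1.5  -0.17  1.1   0.74]
```

Contact force of about 3 N, so lid 1 is folding. Continue.

```bash
python3 -m crank '[[-1,[0,-0.08,0],[0,0,0]],[-1,[0,-0.08,0],[0,0,0]],[-1,[0,0,0],[0,0,0]],[-1,[0,0,0],[0,0,0]],[-1,[0,0,0],[0,0,0]]]'
python3 - <<'E'
from h import *
st()
for n in ['side','wrist']:
    im=manip.camera(n)
    if n=='side': im=cv2.resize(im[150:230,250:330],None,fx=6,fy=6)
    cv2.imwrite(f'pics/{n}2.png',im)
E
```

```text
clock: 4.3
position: [0.6568, 0.1003, 0.0963]
ee_rot: [0.349, 0.937, -0.0, -0.0]
ft_force: [0.3, 1.1, 1.2]
grip_width: -0.0
t 4.3 pos [0.6568 0.1003 0.0963] tip z 0.0743 along -0.0028 off(block x) -0.0004 F [0.3 1.1 1.2] g -0.0 ydeg 49.16 z [-0. -0. -1.] q7 [-0.43  0.55  0.28  1.53 -0.16  1.09  0.75]
```

View pics/side2.png

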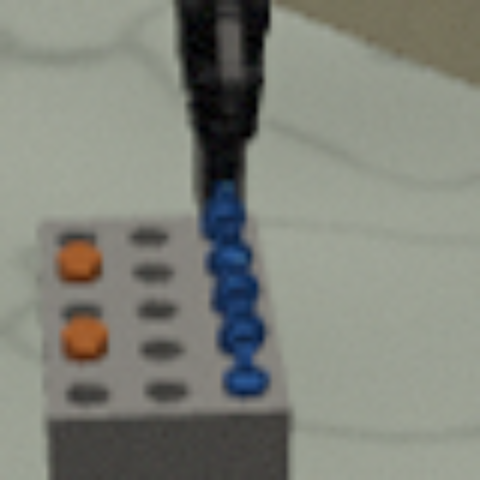

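View pics/wrist2.png

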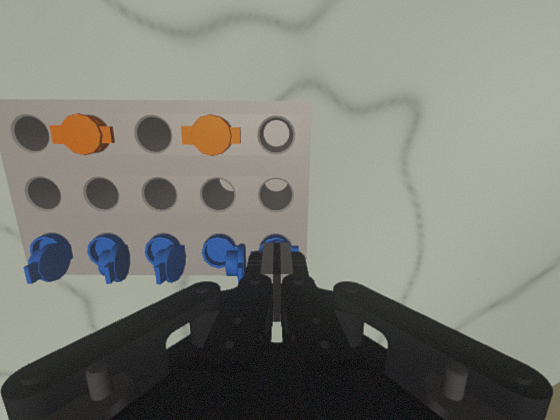

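```bash
python3 -m crank '[[-1,[0,-0.1,0],[0,0,0]],[-1,[0,-0.1,0],[0,0,0]],[-1,[0,-0.1,0],[0,0,0]],[-1,[0,-0.1,0],[0,0,0]],[-1,[0,-0.1,0],[0,0,0]]]'
python3 -c "from h import *;st()"
```

```text
clock: 4.9
position: [0.6301, 0.069, 0.0966]
ee_rot: [0.349, 0.937, -0.0, -0.0]
ft_force: [1.4, 1.5, 1.1]
grip_width: 0.001
t 4.9 pos [0.6301 0.069  0.0966] tip z 0.0746 along 0.0384 off(block x) -0.0006 F [1.4 1.5 1.1] g 0.001 ydeg 49.12 z [-0. -0. -1.] q7 [-0.41  0.49  0.29  1.62 -0.15  1.06  0.79]
```

```bash
python3 -m crank '[[-1,[0,-0.1,0],[0,0,0]],[-1,[0,-0.1,0],[0,0,0]],[-1,[0,-0.1,0],[0,0,0]],[-1,[0,-0.1,0],[0,0,0]],[-1,[0,0,0],[0,0,0]]]'
python3 - <<'E'
from h import *
st()
for n in ['wrist']:
    im=manip.camera(n)
    cv2.imwrite(f'pics/{n}3.png',im)
E
```

```text
clock: 5.4
position: [0.6089, 0.0444, 0.0965]
ee_rot: [0.35, 0.937, -0.0, -0.0]
ft_force: [-0.5, 0.1, 0.9]
grip_width: 0.003
t 5.4 pos [0.6089 0.0444 0.0965] tip z 0.0745 along 0.0709 off(block x) -0.0008 F [-0.5  0.1  0.9] g 0.003 ydeg 49.07 z [-0.001 -0.    -1.   ] q7 [-0.39  0.44  0.3   1.69 -0.15  1.04  0.82]
```

View pics/wrist3.png

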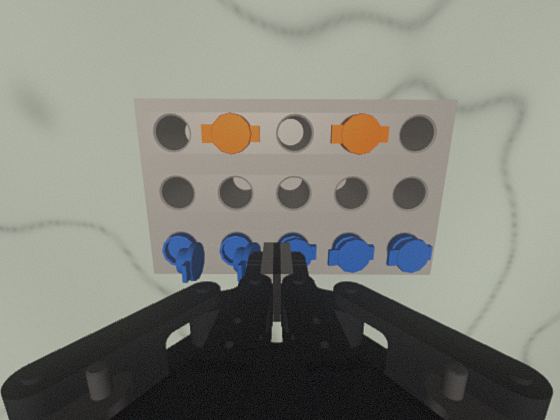

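Lids 1 and 2 lie folded (pixels 410,250 and 352,252), lid 3 is under the finger, and 4 and 5 still stand. Continue.

```bash
python3 -m crank '[[-1,[0,-0.1,0],[0,0,0]],[-1,[0,-0.1,0],[0,0,0]],[-1,[0,-0.1,0],[0,0,0]],[-1,[0,-0.1,0],[0,0,0]],[-1,[0,0,0],[0,0,0]]]'
python3 -c "from h import *;st()"
```

```text
clock: 5.95
position: [0.5879, 0.02, 0.0965]
ee_rot: [0.35, 0.937, -0.0, -0.0]
ft_force: [0.2, -0.7, 0.2]
grip_width: -0.002
t 5.95 pos [0.5879 0.02   0.0965] tip z 0.0745 along 0.1031 off(block x) -0.0008 F [ 0.2 -0.7  0.2] g -0.002 ydeg 49.05 z [-0.001 -0.    -1.   ] q7 [-0.37  0.4   0.31  1.75 -0.14  1.02  0.85]
```

```bash
python3 -m crank '[[-1,[0,-0.1,0],[0,0,0]],[-1,[0,-0.1,0],[0,0,0]],[-1,[0,-0.1,0],[0,0,0]],[-1,[0,0,0],[0,0,0]],[-1,[0,0,0],[0,0,0]]]'
python3 - <<'E'
from h import *
st()
for n in ['wrist']:
    im=manip.camera(n)
    cv2.imwrite(f'pics/{n}4.png',im)
E
```

```text
clock: 6.45
position: [0.5728, 0.003, 0.0964]
ee_rot: [0.349, 0.937, -0.0, -0.0]
ft_force: [-0.1, 1.0, -0.8]
grip_width: -0.003
t 6.45 pos [0.5728 0.003  0.0964] tip z 0.0744 along 0.1258 off(block x) -0.0006 F [-0.1  1.  -0.8] g -0.003 ydeg 49.12 z [-0. -0. -1.] q7 [-0.35  0.36  0.32  1.79 -0.13  1.01  0.88]
```

View pics/wrist4.png

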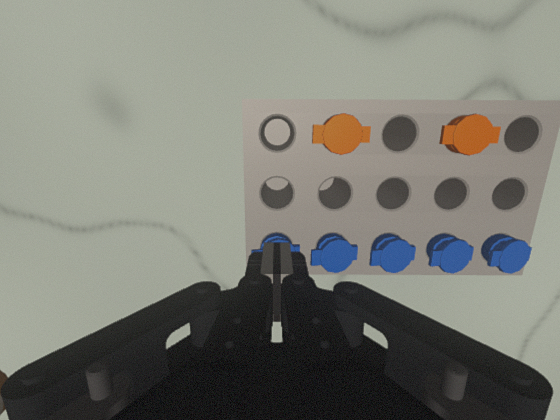

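```bash
python3 -m crank '[[-1,[0,-0.06,0],[0,0,0]],[-1,[0,0,0.025],[0,0,0]],[-1,[0,0,0.02],[0,0,0]],[-1,[0,0,0.015],[0,0,0]],[-1,[0,0,0],[0,0,0]]]'
python3 -c "from h import *;st()"
```

```text
clock: 7.0
position: [0.5699, -0.0004, 0.0917]
ee_rot: [0.349, 0.937, -0.0, -0.0]
ft_force: [-0.9, -1.4, 2.7]
grip_width: -0.0
t 7.0 pos [ 5.699e-01 -4.000e-04  9.170e-02] tip z 0.0697 along 0.1303 off(block x) -0.0006 F [-0.9 -1.4  2.7] g -0.0 ydeg 49.14 z [-0. -0. -1.] q7 [-0.34  0.37  0.32  1.8  -0.13  0.99  0.88]
```

```bash
python3 -m crank '[[-1,[0,0,0.01],[0,0,0]],[-1,[0,0,0.005],[0,0,0]],[-1,[0,0,0],[0,0,0]],[-1,[0,0,0],[0,0,0]],[-1,[0,0,0],[0,0,0]]]'
python3 -c "from h import *;st()"
```

```text
clock: 7.5
position: [0.57, -0.0004, 0.0915]
ee_rot: [0.349, 0.937, 0.0, -0.0]
ft_force: [-6.6, 0.2, 14.3]
grip_width: 0.003
t 7.5 pos [ 5.70e-01 -4.00e-04  9.15e-02] tip z 0.0695 along 0.1302 off(block x) -0.0006 F [-6.6  0.2 14.3] g 0.003 ydeg 49.14 z [-0.  0. -1.] q7 [-0.34  0.37  0.32  1.8  -0.13  0.99  0.88]
```

```bash
python3 -m crank '[[-1,[0,0,-0.15],[0,0,0]],[-1,[0,0.2,0],[0,0,0]],[-1,[0,0.2,0],[0,0,0]],[-1,[0,0,0.07],[0,0,0]],[-1,[0,0,0.06],[0,0,0]]]'
python3 -c "from h import *;st()"
python3 -m crank '[[-1,[0,0,0],[0,0,0]],[-1,[0,0,0.01],[0,0,0]],[-1,[0,0,0],[0,0,0]],[-1,[0,0,0],[0,0,0]],[-1,[0,0,0],[0,0,0]]]'
python3 -c "from h import *;st()"
```

```text
clock: 8.0
position: [0.591, 0.0249, 0.0912]
ee_rot: [0.348, 0.937, -0.0, -0.0]
ft_force: [-2.2, 5.2, 30.3]
grip_width: 0.0
t 8.0 pos [0.591  0.0249 0.0912] tip z 0.0692 along 0.0973 off(block x) -0.0 F [-2.2  5.2 30.3] g 0.0 ydeg 49.24 z [-0.  0. -1.] q7 [-0.37  0.41  0.31  1.74 -0.14  1.01  0.85]
clock: 8.5
position: [0.5909, 0.0243, 0.0916]
ee_rot: [0.349, 0.937, 0.001, -0.0]
ft_force: [-3.3, 2.9, 8.9]
grip_width: -0.001
t 8.5 pos [0.5909 0.0243 0.0916] tip z 0.0696 along 0.0979 off(block x) -0.0003 F [-3.3  2.9  8.9] g -0.001 ydeg 49.15 z [ 0.     0.001 -1.   ] q7 [-0.37  0.41  0.31  1.74 -0.14  1.01  0.85]
```

```bash
python3 -m crank '[[-1,[0,0,-0.15],[0,0,0]],[-1,[0,0.2,0],[0,0,0]],[-1,[0,0.2,0],[0,0,0]],[-1,[0,0,0.05],[0,0,0]],[-1,[0,0,0.04],[0,0,0]]]'
python3 -c "from h import *;st()"
python3 -m crank '[[-1,[0,0,0.02],[0,0,0]],[-1,[0,0,0.02],[0,0,0]],[-1,[0,0,0.01],[0,0,0]],[-1,[0,0,0],[0,0,0]],[-1,[0,0,0],[0,0,0]]]'
python3 -c "from h import *;st()"
```

```text
clock: 9.0
position: [0.6112, 0.0474, 0.0954]
ee_rot: [0.349, 0.937, -0.001, -0.0]
ft_force: [0.2, 0.9, 0.3]
grip_width: 0.001
t 9.0 pos [0.6112 0.0474 0.0954] tip z 0.0734 along 0.0671 off(block x) -0.0006 F [0.2 0.9 0.3] g 0.001 ydeg 49.14 z [-0.001 -0.001 -1.   ] q7 [-0.39  0.45  0.3   1.68 -0.15  1.04  0.81]
clock: 9.5
position: [0.6118, 0.0481, 0.0921]
ee_rot: [0.349, 0.937, 0.0, 0.0]
ft_force: [-0.2, 0.1, 0.9]
grip_width: -0.001
t 9.5 pos [0.6118 0.0481 0.0921] tip z 0.0701 along 0.0662 off(block x) -0.0006 F [-0.2  0.1  0.9] g -0.001 ydeg 49.14 z [ 0.  0. -1.] q7 [-0.39  0.45  0.3   1.68 -0.15  1.03  0.82]
```

```bash
python3 -m crank '[[-1,[0,0,0.01],[0,0,0]],[-1,[0,0,0.01],[0,0,0]],[-1,[0,0,0.005],[0,0,0]],[-1,[0,0,0],[0,0,0]],[-1,[0,0,0],[0,0,0]]]'
python3 -c "from h import *;st()"
python3 -m crank '[[-1,[0,0,-0.15],[0,0,0]],[-1,[0,0.2,0],[0,0,0]],[-1,[0,0.2,0],[0,0,0]],[-1,[0,0,0.05],[0,0,0]],[-1,[0,0,0.04],[0,0,0]]]'
python3 -c "from h import *;st()"
python3 -m crank '[[-1,[0,0,0.02],[0,0,0]],[-1,[0,0,0.02],[0,0,0]],[-1,[0,0,0.01],[0,0,0]],[-1,[0,0,0],[0,0,0]],[-1,[0,0,0],[0,0,0]]]'
python3 -c "from h import *;st()"
```

```text
clock: 10.0
position: [0.612, 0.0482, 0.0915]
ee_rot: [0.349, 0.937, 0.0, 0.0]
ft_force: [-6.3, -1.0, 12.8]
grip_width: -0.002
t 10.0 pos [0.612  0.0482 0.0915] tip z 0.0695 along 0.066 off(block x) -0.0006 F [-6.3 -1.  12.8] g -0.002 ydeg 49.15 z [ 0.001  0.001 -1.   ] q7 [-0.39  0.45  0.3   1.68 -0.15  1.03  0.82]
clock: 10.5
position: [0.6325, 0.0722, 0.0946]
ee_rot: [0.349, 0.937, -0.0, -0.0]
ft_force: [-0.3, -0.6, 0.0]
grip_width: -0.002
t 10.5 pos [0.6325 0.0722 0.0946] tip z 0.0726 along 0.0344 off(block x) -0.0004 F [-0.3 -0.6  0. ] g -0.002 ydeg 49.17 z [-0. -0. -1.] q7 [-0.41  0.49  0.29  1.61 -0.16  1.06  0.78]
clock: 11.0
position: [0.6323, 0.0715, 0.0916]
ee_rot: [0.349, 0.937, -0.0, -0.0]
ft_force: [-4.6, -0.5, 8.2]
grip_width: 0.004
t 11.0 pos [0.6323 0.0715 0.0916] tip z 0.0696 along 0.0351 off(block x) -0.0008 F [-4.6 -0.5  8.2] g 0.004 ydeg 49.09 z [-0.001 -0.    -1.   ] q7 [-0.41  0.5   0.29  1.62 -0.16  1.05  0.78]
```

```bash
python3 -m crank '[[-1,[0,0,0.005],[0,0,0]],[-1,[0,0,0],[0,0,0]],[-1,[0,0,-0.16],[0,0,0]],[-1,[0,0.2,0],[0,0,0]],[-1,[0,0.2,0],[0,0,0]]]'
python3 -m crank '[[-1,[0,0,0.05],[0,0,0]],[-1,[0,0,0.04],[0,0,0]],[-1,[0,0,0.03],[0,0,0]],[-1,[0,0,0.015],[0,0,0]],[-1,[0,0,0],[0,0,0]]]'
python3 -c "from h import *;st()"
```

```text
clock: 11.5
position: [0.6543, 0.0961, 0.1046]
ee_rot: [0.35, 0.937, 0.0, 0.001]
ft_force: [-0.2, 0.3, -0.1]
grip_width: -0.003
clock: 12.0
position: [0.6534, 0.0958, 0.0923]
ee_rot: [0.349, 0.937, -0.0, -0.0]
ft_force: [-0.1, -0.1, -0.7]
grip_width: -0.003
t 12.0 pos [0.6534 0.0958 0.0923] tip z 0.0703 along 0.0029 off(block x) -0.0008 F [-0.1 -0.1 -0.7] g -0.003 ydeg 49.1 z [-0. -0. -1.] q7 [-0.42  0.54  0.28  1.55 -0.16  1.08  0.75]
```

```bash
python3 -m crank '[[-1,[0,0,0.01],[0,0,0]],[-1,[0,0,0.01],[0,0,0]],[-1,[0,0,0.007],[0,0,0]],[-1,[0,0,0],[0,0,0]],[-1,[0,0,0],[0,0,0]]]'
python3 -c "from h import *;st()"
```

```text
clock: 12.5
position: [0.6538, 0.0963, 0.0916]
ee_rot: [0.349, 0.937, 0.0, 0.0]
ft_force: [-5.6, -2.2, 10.3]
grip_width: 0.002
t 12.5 pos [0.6538 0.0963 0.0916] tip z 0.0696 along 0.0023 off(block x) -0.0008 F [-5.6 -2.2 10.3] g 0.002 ydeg 49.13 z [ 0.  0. -1.] q7 [-0.42  0.54  0.28  1.55 -0.16  1.08  0.76]
```

```bash
python3 -m crank '[[-1,[0,0,-0.2],[0,0,0]],[-1,[0,0,-0.5],[0,0,0]],[-1,[0,-0.4,-0.4],[0,0,0]],[-1,[0,-0.4,0],[0,0,0]],[-1,[0,0,0],[0,0,0]]]'
python3 - <<'E'
from h import *
st()
for n in ['side','wrist','top']:
    im=manip.camera(n)
    if n=='side': im=cv2.resize(im[165:250,240:320],None,fx=6,fy=6)
    if n=='top': im=cv2.resize(im[135:260,180:300],None,fx=4.6,fy=4.6,interpolation=cv2.INTER_CUBIC)
    cv2.imwrite(f'pics/{n}5.png',im)
E
```

```text
clock: 13.0
position: [0.611, 0.0438, 0.1808]
ee_rot: [0.351, 0.936, 0.0, 0.001]
ft_force: [0.2, -0.9, 0.4]
grip_width: 0.0
t 13.0 pos [0.611  0.0438 0.1808] tip z 0.1588 along 0.07 off(block x) -0.0027 F [ 0.2 -0.9  0.4] g 0.0 ydeg 48.86 z [ 0.002 -0.001 -1.   ] q7 [-0.4   0.36  0.32  1.61 -0.12  1.19  0.79]
```

View pics/wrist5.png

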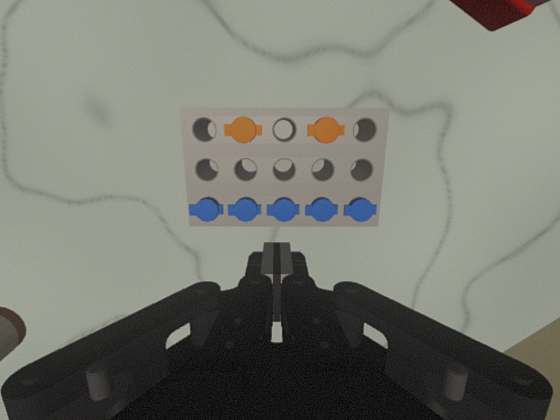

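View pics/side5.png

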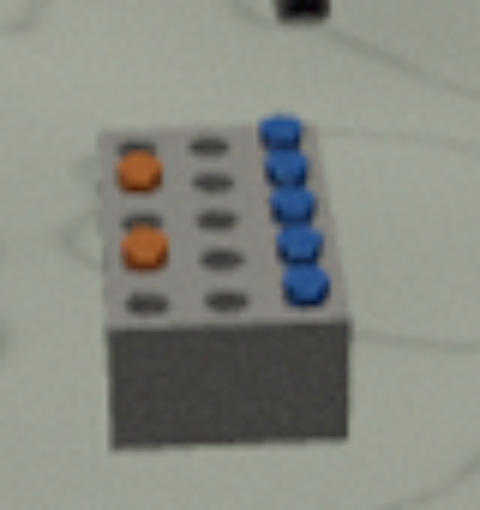

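```bash
python3 -c "
from workcell import manip
print(manip.hand_in())"
```

```text
the job is handed in; nothing more can be done
None
```

All five lids look shut, and I handed the job in at about 13 s of the 54 s allowed. No verdict is reported at hand-in.

I swept the closed fingertips along the row from tube 1 at about 9 mm above the rims, folding the lids in order 1 to 5. I then pressed each lid down from 5 back to 1, until the fingertips stood at the 69.5 mm shut height.

- **Lids and fold order:** wrist pictures during the sweep showed lids 1 and 2 folded, lid 3 under the finger and lids 4 and 5 still up. The last wrist and side pictures show all five lids flat and evenly spaced, looking like the shut orange tubes. I judged this by eye and did not measure the hinge angles.
- **Press force:** steady readings were about 8 to 14 N. The press on lid 4 briefly read 30 N, below the 45 N limit, so I lowered more slowly on lids 3, 2 and 1.
- **Block and orange tubes:** in the side picture the block and orange tubes sit where they did at the start. I saved a last top view but did not look at it.
- **Bottle and tip box:** the arm did not come near either one. I did not measure their positions again at the end.
- **Arm:** it was clear of everything at the end, with the fingertips about 159 mm above the bench.

The views disagreed on where the block stood: the wrist camera put it about 3 to 4 mm further back along the row and 1 mm to the side compared with the top and side cameras. That did not affect the sweep.

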